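# Check a filter photometer with its glass standard

### The job

Check the photometer with its glass standard: lift the square metal-framed filter standard out of the white cell rack, seat it fully down in the empty middle well of the photometer's slide with its windows facing across the slide, in line with the beam openings, and let go of it. Then push the slide by its handle into the housing, past the first click (the reference cell), until the ball clicks into the second notch so that the standard stands in the beam, without running on to the third notch. Finish while still holding the handle at that notch, slide at rest, for the reading to be taken; leave the two round vials in the rack.

Things in the scene. Friction and masses are not known exactly. Their poses are not given: they have to be found in the camera images.
- photometer: Bench filter photometer, fixed: white housing across a low grey rail bed 345 x 80 mm. Origin on the bench under the centre of the housing's tunnel; x = the light beam's direction, across the rail; y along the rail, the way the slide is pushed in; z up. Housing: x -64 to 96, y -40 to 40 mm, 118 mm high. Tunnel along y, 48 mm wide, 92 mm high, open at both ends.
- cell_slide (a joint): Travel (m) of the black slide along the photometer's +y: 0 = drawn out for loading, 0.153 = inner end stop; starts at 0 to 0.015. Ball seated in a notch at 0.085 (reference cell in the beam), 0.115 (middle well in the beam: the one wanted), 0.145 (dark blank). Runs with about 1 N friction and stays where left. Block 32 mm wide (x), top 50 mm above the bench.
- middle_well (a point): Centre of the floor of the slide's empty middle well; moves with the slide, axes as the photometer's. Well 14.5 mm square, 22 mm deep, floor 28 mm above the bench. At 30 mm toward +y stands a clear stoppered reference cell, at 30 mm toward -y a black blank: both fixed, 12.5 mm square, up to 32 mm above the slide's top, so load with the fingers closing across the slide (x).
- ball (a point): Spring-loaded steel ball, 10 mm, on a bracket (42 mm high) 70 mm toward -y from the photometer's origin, at the rail's -x side, 29 mm above the bench. It rides on the steel strip along the slide, which has three notches 8 mm wide, 30 mm apart. It draws a free slide to the middle of a notch from up to 3 mm away; about 7 N pushes the slide out of a notch. The point is the ball's centre.
- slide_handle (a point): Black grip standing on the outer end of the slide, 115 mm toward -y from the middle well; moves with the slide, axes as the photometer's. The point lies on the slide's top, 50 mm above the bench; grip block 26 mm (x) by 14 mm (y), from 12 to 48 mm above this point, on a 10 mm stem.
- cell_rack: White cell rack, fixed, 44 (x) x 124 (y) x 30 mm high, origin in the middle of its underside; three holes 14.5 mm square and 22 mm deep in a row along its y axis, 36 mm apart. The standard and two vials stand in them, in any order.
- filter_standard: Aluminium bar 12.5 x 12.5 mm, 54 mm high, tapered foot, with a tall grey glass window (7 mm wide, 5 to 35 mm above the foot) in two opposite faces, those looking along its x and -x axes; 18 to 35 g. Origin in the middle of its underside, z up. In the rack its foot is 8 mm, in the slide's well 28 mm above the bench; in both its upper 32 mm stand free.
- vial_a: Round empty glass vial, 12 mm across with a white cap 14.4 mm across, 48 mm high, standing in the rack. Origin in the middle of its underside. To be left there.
- vial_b: The other round vial, the same size, also to be left in the rack.

How it is judged:
By the outcome, as a careful person would: the job done as asked, in the order asked, and still so for the second after the job is handed in, while the arm keeps its last pose, push and grip.
It also fails if it takes over 59 s, if anything falls off the work surface, if the arm or the gripper's body presses on something with over 40 N, if the wrist force passes 120 N, or if a joint passes its speed limit or range.

### The arm

A 6-joint arm with a two-finger parallel gripper is mounted at the origin on a cart in front of the work surface, level with it; the furniture and walls round the work are solid. World frame = base frame: x ahead of the robot, y to its left, z up, the work surface at z = 0. Lengths are in m, angles in rad, forces in N, time in s.
With the tool pointing down it reaches from about 0.2 to 0.875 m from the base axis. Payload 3.4 kg.
Tool frame: the origin (TCP) lies midway between the tips of the shut fingers; the grasp point (between the pads) lies ctrl.grip_point_offset behind it (ctrl.grip_point_offset is the distance from the TCP to the grasp point, in m); y points along the fingers, z is the direction in which the jaws open and shut, and the axes are right-handed (so a half turn about y gives the same grasp; the last joint's range is limited). The gripper opens to 94 mm and grips with 3 to 60 N. Pads are 16 mm wide; open, the fingers measure 119 mm over their backs; the gripper's body (75 mm by 177 mm) begins 78 mm behind the grasp point.
Start: joints at [1.196, 0.276, 1.505, -0, 1.361, -0.121], TCP at [0.144, 0.557, 0.205] pointing down, gripper open.
Joint ranges: [-2.89, 2.89], [-0.75, 2.08], [0.22, 2.7], [-1.18, 4.32], [0.11, 2.71], [-2.7, 2.7]. Speed limits (rad/s): [2.57, 2.57, 3.14, 3.14, 3.14, 3.14].

### API

Orientations are given as a unit quaternion [x, y, z, w].
In Python, from bench import ctrl, snapshot, workorder, regions_of gives the robot as it stands.
- The arm moves only by the tool play_rows, never from a script. Its argument "steps" is a list of rows, each an object with "hand": the closure, from -1 (fully open) to 1 (shut); "slide": the shift along the tool's x, y, z scaled (see below), a list of three; "roll": the turn about the tool's y scaled (see below). A call has 1 to 8 rows; each row is the pose to reach, as a shift and turn from the pose commanded when the call began, along the tool's axes at that moment, turning the shorter way round; what a row does not reach only later rows make up. The controller multiplies each number of a shift by 0.2 m and each number of a turn by 180 degrees. A row lasts 1/10 s, in which the tool goes at most 50 mm and 8.59 degrees, less where a joint would pass 70% of its speed; a pose out of reach is approached as far as the arm can. A call with a number of a shift or a turn outside -1 to 1 is refused whole. A call with a gripper value outside its range is refused whole. The fingers move at their own pace and stop on an object; the grip force is fixed at half the most. Time passes only in rows, so rows that repeat a pose let the fingers close. It gives the time, the measured TCP pose, the force and the opening at its end, in the units of the state.
- ctrl.get_obs(): the state, without advancing time (a new reading comes with each control period).
- snapshot(name): name is "scene" or "top" or "wrist"; returns a dict with "image" (420x560x3 uint8, red, green, blue), "vfov" (degrees; the focal length in pixels is half the picture's height over the tangent of half this angle, whatever the lens; pixels are square), "cx", "cy" (the principal point, pixels), "view" (4x4, takes a point from world to camera coordinates). Camera axes: x right, y down, z forward; pixel columns grow to the right and rows downward; lengths in m; the calibration is good to about 2 mm. A picture is of the moment at which its call begins. There is no depth.
- workorder.job_done(): hands the job in, once; it reports no verdict.
Trained networks look in a picture, given as the dict that the camera call returned (one of the last four; its "shot" number tells which), for a name from the list of things; names that differ only in an ending like _2 or _b are one class to them, and where a whole thing is asked for, a point or a joint stands for the part that bears it (a point fixed in the world has none). Each returns a list of dicts, best first, with "score" (0 to 1); they miss things now and then, are a little off and sometimes report something else, mostly with a low value. They report only what shows in the picture. A call takes as long as a camera call.
- regions_of(target, picture): "mask" (420x560 bool, what is visible of it) and "extent" ([left, top, right, bottom] in pixels, round what is visible of it).
The state is a dict: "time": time; "qpos": joint angles; "dq": joint speeds; "tau": joint torques, N m; "position": TCP position; "ee_rot": TCP orientation; "force": force on the tool from outside, world axes, zero at the start; "ft_torque": the same for the moment, N m; "width": finger opening in m.
Only numpy, scipy, OpenCV 4.12 (cv2) and the standard library are available. Lean on these libraries where they do the work, as an engineer would, in place of code of your own. Each camera call takes 0.05 s, during which the arm holds its last target.

## Working session

There is one attempt and no reset: what is moved stays moved. The work goes in short steps, Python scripts to look and compute and a tool call to move; the robot and the scene stay as the last step left them, time stands still between calls to the robot, and variables do not carry over. Pictures are saved under pics/ and viewed, and the job is handed in when it is done.

Besides the shell and the picture viewer there is one more tool, called as name(argument=value, ...) on one line, values as JSON. play_rows: Moves the arm, as the interface text tells. Shifts and turns lie within -1 to 1; 1 stands for 0.2 m of shift or 180 degrees of turn. Its arguments: {"type":"object","properties":{"steps":{"type":"array"}},"required":["steps"]}

```bash
mkdir -p pics; ls; cat > h.py <<'E'
import numpy as np,cv2,json
from bench import ctrl,snapshot,workorder,regions_of
from scipy.spatial.transform import Rotation as R
def snap(n,f):
    s=snapshot(n); cv2.imwrite('pics/'+f,s['image'][:,:,::-1]); return s
def K(s):
    f=s['image'].shape[0]/2/np.tan(np.radians(s['vfov'])/2); return f,s['cx'],s['cy']
def proj(s,P):
    P=np.atleast_2d(P); V=np.array(s['view']); c=(V[:3,:3]@P.T).T+V[:3,3]; f,cx,cy=K(s)
    return np.c_[f*c[:,0]/c[:,2]+cx,f*c[:,1]/c[:,2]+cy]
def ray(s,u,v):
    V=np.array(s['view']); f,cx,cy=K(s); d=V[:3,:3].T@np.array([(u-cx)/f,(v-cy)/f,1]); o=-V[:3,:3].T@V[:3,3]; return o,d
def atz(s,u,v,z):
    o,d=ray(s,u,v); return o+d*(z-o[2])/d[2]
E
python3 - <<'E'
from h import *
o=ctrl.get_obs(); print({k:np.round(v,4) for k,v in o.items()}); print(ctrl.grip_point_offset)
for n in ['scene','top','wrist']:
    s=snap(n,n+'0.png'); V=np.array(s['view']); print(n,s['vfov'],s['cx'],s['cy'],np.round(V,3).tolist(),'pos',-V[:3,:3].T@V[:3,3])
    for t in ['photometer','cell_slide','slide_handle','cell_rack','filter_standard','vial_a','ball']:
        try:
            r=regions_of(t,s); print(t,[(round(x['score'],2),np.round(x['extent']).tolist()) for x in r[:3]])
        except Exception as e: print(t,e)
E
```

```text
pics
{'time': np.float64(0.0), 'qpos': array([ 1.196 ,  0.2765,  1.5061, -0.    ,  1.3607, -0.121 ]), 'dq': array([ 0.0007, -0.0003,  0.0011, -0.001 ,  0.001 ,  0.0009]), 'tau': array([-1.60000e-03, -4.04589e+01, -2.37233e+01,  6.99000e-02,
        3.48000e-02, -1.00000e-04]), 'position': array([0.1442, 0.5561, 0.2047]), 'ee_rot': array([ 0.702 , -0.0896,  0.0893, -0.7008]), 'force': array([0.2909, 0.6111, 0.3798]), 'ft_torque': array([-0.0208,  0.0057,  0.0249]), 'width': np.float64(0.094)}
0.0188
scene 55.12412844468626 282.926324270248 213.09148567213992 [[-0.534, -0.846, 0.002, 0.301], [-0.523, 0.329, -0.786, 0.276], [0.664, -0.421, -0.618, 0.639], [0.0, 0.0, 0.0, 1.0]] pos [-0.11992868  0.4327501   0.6110862 ]
photometer [(0.85, [277.0, 156.0, 412.0, 233.0])]
cell_slide [(0.93, [347.0, 164.0, 407.0, 208.0])]
slide_handle [(0.79, [346.0, 158.0, 405.0, 203.0])]
cell_rack [(0.89, [161.0, 248.0, 223.0, 297.0]), (0.34, [346.0, 162.0, 408.0, 206.0])]
filter_standard []
vial_a [(0.56, [204.0, 250.0, 210.0, 261.0]), (0.55, [170.0, 266.0, 177.0, 279.0])]
ball []
top 44.62326474236954 274.2332994012836 207.70155776967906 [[0.002, -1.0, 0.019, 0.034], [-0.987, -0.005, -0.158, 0.464], [0.158, -0.019, -0.987, 1.081], [0.0, 0.0, 0.0, 1.0]] pos [0.28708467 0.05612955 1.1396753 ]
photometer [(0.96, [267.0, 143.0, 426.0, 238.0])]
cell_slide [(0.61, [334.0, 197.0, 428.0, 228.0])]
slide_handle [(0.81, [334.0, 196.0, 424.0, 226.0])]
cell_rack [(0.98, [132.0, 191.0, 194.0, 234.0])]
filter_standard []
vial_a [(0.61, [174.0, 203.0, 180.0, 210.0])]
ball []
wrist 69.93406263700193 278.30305702890865 210.9328791252424 [[0.25, 0.968, 0.001, -0.575], [0.938, -0.242, 0.249, -0.026], [0.241, -0.062, -0.969, 0.389], [0.0, 0.0, 0.0, 1.0]] pos [0.07478418 0.57433288 0.38370582]
photometer []
cell_slide []
slide_handle []
cell_rack []
filter_standard []
vial_a []
ball []
```

```bash
python3 - <<'E'
import cv2
a=cv2.imread('pics/top0.png')[130:250,110:440]; cv2.imwrite('pics/topc.png',cv2.resize(a,None,fx=2.4,fy=2.4,interpolation=3))
a=cv2.imread('pics/scene0.png')[140:310,150:420]; cv2.imwrite('pics/scenec.png',cv2.resize(a,None,fx=2.9,fy=2.9,interpolation=3))
E
```

```text
(no output)
```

View pics/topc.png

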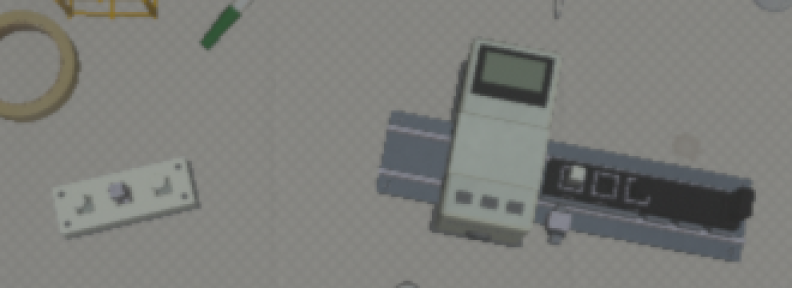

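View pics/scenec.png

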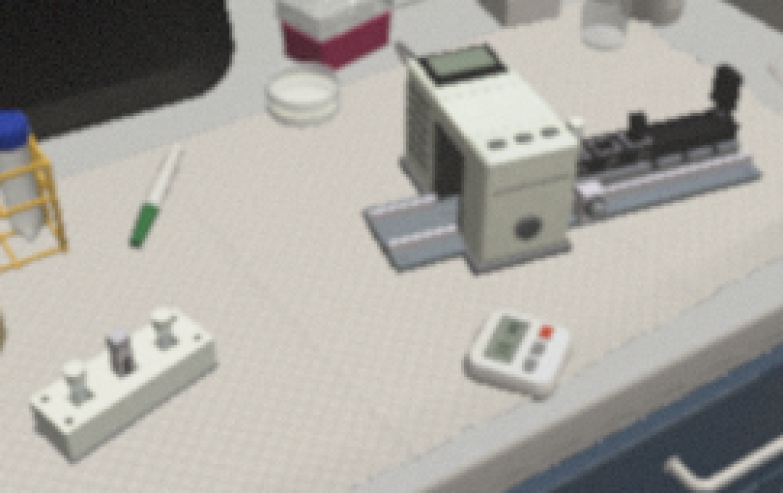

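View pics/top0.png

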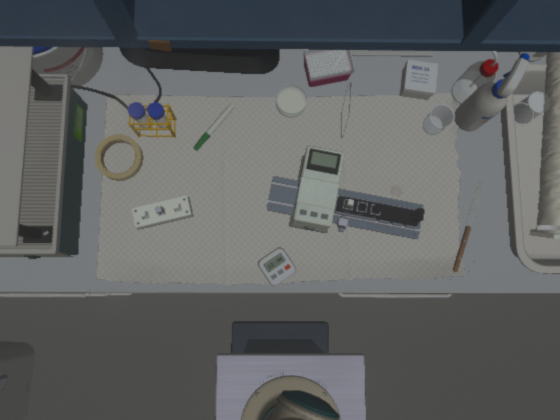

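View pics/wrist0.png

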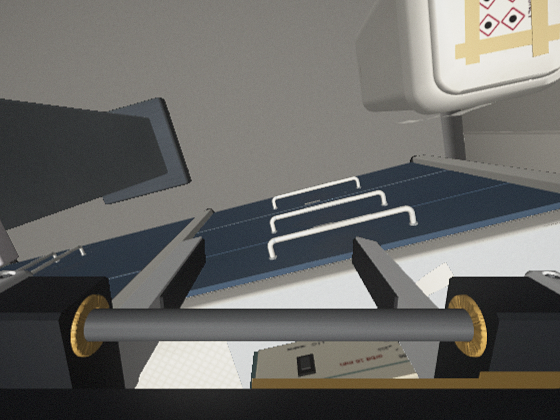

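```bash
python3 - <<'E'
from h import *
s=snap('top','t1.png')
print('std top',atz(s,110+119/2.4,130+188/2.4,.062))
r=regions_of('cell_rack',s)[0]['mask']; (c,wh,a)=cv2.minAreaRect(np.argwhere(r)[:,::-1].astype(np.float32)); print(c,wh,a, atz(s,c[0],c[1],.03))
m=cv2.moments(r.astype(np.uint8)); print(0.5*np.degrees(np.arctan2(2*m['mu11'],m['mu20']-m['mu02'])))
p=lambda x,y,z: np.round(atz(s,110+x/2.4,130+y/2.4,z),3)
print('well',p(607,184,.05),'ref',p(574,172,.082),'handle',p(740,205,.098),'ball',p(560,222,.042))
A=p(388,112,.01);B=p(752,181,.01);C=p(740,261,.01);print(A,B,C)
q=R.from_quat(ctrl.get_obs()['ee_rot']).as_matrix(); print(q.round(3))
E
```

```text
std top [0.45690244 0.27937331 0.062     ]
(162.27296447753906, 211.89356994628906) (23.03704833984375, 59.66429901123047) 76.82744598388672 [0.45410322 0.27985676 0.03      ]
-13.413375230543942
well [ 0.465 -0.156  0.05 ] ref [ 0.47  -0.121  0.082] handle [ 0.439 -0.262  0.098] ball [ 0.431 -0.114  0.042]
[0.539 0.041 0.01 ] [ 0.475 -0.301  0.01 ] [ 0.4   -0.286  0.01 ]
[[ 0.968  0.     0.251]
 [-0.251  0.     0.968]
 [ 0.    -1.     0.   ]]
```

```bash
cat >> h.py <<'E'
def plan(target,zyaw=None,o=None):
    """target TCP xyz; zyaw desired deg of tool z. prints slide (units) & roll (units)"""
    o=o or ctrl.get_obs(); q=R.from_quat(o['ee_rot']).as_matrix(); d=q.T@(np.array(target)-o['position'])
    cur=np.degrees(np.arctan2(q[1,2],q[0,2])); print('pos',o['position'].round(4),'zyaw',cur.round(2),'tilt',q[2].round(4),'slide',(d/0.2).round(4),'rows>=',np.linalg.norm(d)/.05)
    if zyaw is not None:
        r=-((zyaw-cur+180)%360-180); print('roll',round(r/180,4),'rows',abs(r)/8.59)
E
python3 - <<'E'
from h import *
s=snapshot('wrist'); print(proj(s,[[0.144,0.556,0.205],[.144,.556,.1],[.144,.556,0.]]))
# camera offset in tool frame
o=ctrl.get_obs(); q=R.from_quat(o['ee_rot']).as_matrix(); V=np.array(s['view']); print(q.T@(-V[:3,:3].T@V[:3,3]-o['position']), (V[:3,:3]@q).round(3))
plan([0.40,0.265,0.22],13.4)
E
```

```text
[[277.44409389 250.15469675]
 [277.68663784 209.72898951]
 [277.79985323 190.8589573 ]]
[-0.0718203  -0.17819523 -0.00030579] [[-0.001 -0.     1.   ]
 [ 0.969 -0.249  0.001]
 [ 0.249  0.969  0.001]]
pos [0.1444 0.5566 0.2055] zyaw 75.46 tilt [ 0.e+00 -1.e+00  1.e-04] slide [ 1.6032 -0.0726 -1.0904] rows>= 7.761087732418457
roll 0.3448 rows 7.224352778457745
```

play_rows(steps=[{"hand": -1, "slide": [0.25, 0, -0.17], "roll": 0.05}, {"hand": -1, "slide": [0.45, 0, -0.31], "roll": 0.1}, {"hand": -1, "slide": [0.65, 0, -0.44], "roll": 0.14}, {"hand": -1, "slide": [0.85, 0, -0.58], "roll": 0.19}, {"hand": -1, "slide": [1, 0, -0.68], "roll": 0.23}, {"hand": -1, "slide": [1, 0, -0.68], "roll": 0.28}, {"hand": -1, "slide": [1, 0, -0.68], "roll": 0.32}, {"hand": -1, "slide": [1, 0, -0.68], "roll": 0.345}])

```text
time: 2.15
position: [0.3043, 0.3743, 0.2056]
ee_rot: [-0.553, 0.44, -0.44, 0.554]
force: [-1.0, -0.1, 0.3]
width: 0.0943
```

```bash
python3 - <<'E'
from h import *
plan([0.456,0.29,0.20],13.4)
E
```

```text
pos [0.3043 0.3743 0.2056] zyaw 13.03 tilt [-3.e-04 -1.e+00  3.e-04] slide [0.5815 0.0281 0.6439] rows>= 3.4723004805759987
roll -0.002 rows 0.042952252873903765
```

play_rows(steps=[{"hand": -1, "slide": [0.14, 0, 0.16], "roll": 0}, {"hand": -1, "slide": [0.29, 0, 0.32], "roll": 0}, {"hand": -1, "slide": [0.43, 0, 0.48], "roll": 0}, {"hand": -1, "slide": [0.58, 0.03, 0.644], "roll": -0.002}, {"hand": -1, "slide": [0.58, 0.03, 0.644], "roll": -0.002}, {"hand": -1, "slide": [0.58, 0.03, 0.644], "roll": -0.002}])

```text
time: 2.75
position: [0.4561, 0.2911, 0.199]
ee_rot: [0.556, -0.438, 0.437, -0.555]
force: [-0.8, 0.4, -0.6]
width: 0.094
```

```bash
python3 - <<'E'
from h import *
s=snap('wrist','w1.png')
for t in ['cell_rack','filter_standard','vial_a']:
    r=regions_of(t,s); print(t,[(round(x['score'],2),np.round(x['extent']).tolist()) for x in r[:3]])
E
```

```text
cell_rack [(0.62, [259.0, 147.0, 299.0, 252.0])]
filter_standard [(0.69, [271.0, 195.0, 282.0, 217.0])]
vial_a [(0.75, [272.0, 166.0, 284.0, 183.0]), (0.53, [272.0, 227.0, 281.0, 245.0])]
```

View pics/w1.png

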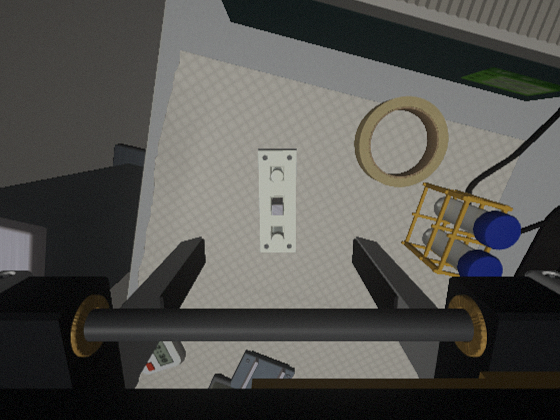

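```bash
python3 - <<'E'
import cv2
a=cv2.imread('pics/w1.png')[140:260,220:340]; cv2.imwrite('pics/w1c.png',cv2.resize(a,None,fx=5,fy=5,interpolation=2))
E
```

```text
(no output)
```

View pics/w1c.png

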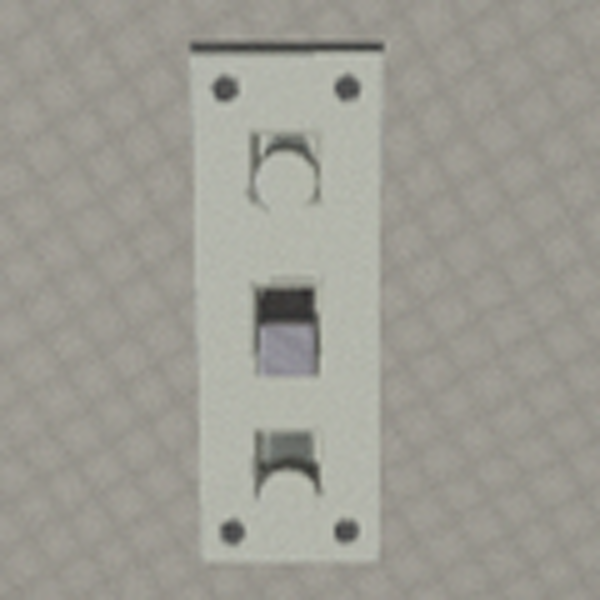

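```bash
python3 - <<'E'
import cv2
a=cv2.imread('pics/scene0.png')[240:305,155:230]; cv2.imwrite('pics/scz.png',cv2.resize(a,None,fx=9,fy=9,interpolation=2))
E
python3 - <<'E'
from h import *
plan([0.456,0.345,0.12],13.4)
E
```

```text
pos [0.4547 0.2924 0.1998] zyaw 13.81 tilt [-5.e-04 -1.e+00 -0.e+00] slide [-0.2536  0.3989  0.069 ] rows>= 1.9110255960588876
roll 0.0023 rows 0.04788039744958158
```

View pics/scz.png

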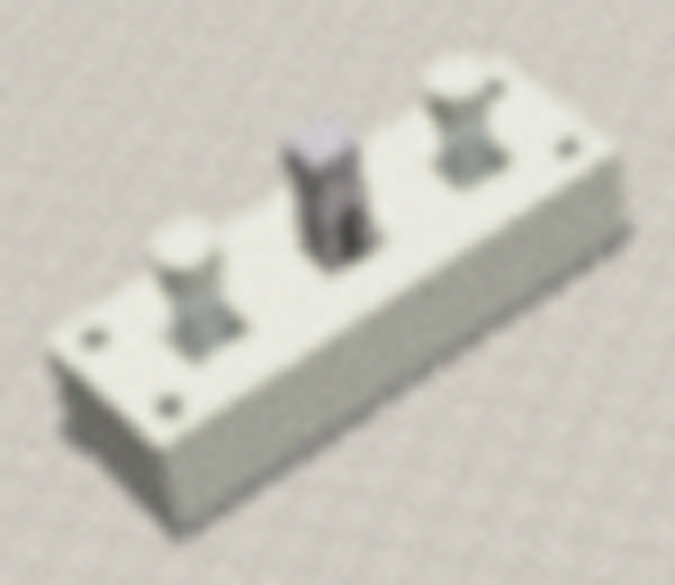

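play_rows(steps=[{"hand": -1, "slide": [-0.13, 0.2, 0.035], "roll": 0}, {"hand": -1, "slide": [-0.25, 0.4, 0.07], "roll": 0.002}, {"hand": -1, "slide": [-0.25, 0.4, 0.07], "roll": 0.002}, {"hand": -1, "slide": [-0.25, 0.4, 0.07], "roll": 0.002}])

```text
time: 3.35
position: [0.4564, 0.3439, 0.1193]
ee_rot: [0.556, -0.438, 0.438, -0.555]
force: [-0.0, 0.4, 0.3]
width: 0.0941
```

```bash
python3 - <<'E'
from h import *
s=snap('wrist','w2.png')
import pickle; pickle.dump(s,open('w2.pkl','wb'))
for t in ['cell_rack','filter_standard']:
    r=regions_of(t,s); print(t,[(round(x['score'],2),np.round(x['extent']).tolist()) for x in r[:3]])
a=cv2.imread('pics/w2.png')[180:320,210:350]; cv2.imwrite('pics/w2c.png',cv2.resize(a,None,fx=4,fy=4,interpolation=2))
print(ctrl.get_obs()['position'])
E
```

```text
cell_rack [(0.68, [240.0, 202.0, 289.0, 309.0])]
filter_standard [(0.91, [253.0, 263.0, 269.0, 299.0])]
[0.4584824  0.34376487 0.12153159]
```

View pics/w2c.png

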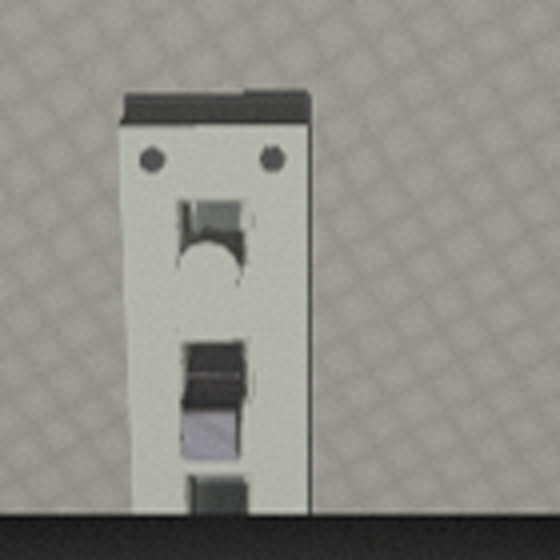

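```bash
python3 - <<'E'
import cv2,numpy as np
a=cv2.imread('pics/w2.png')[258:302,245:280].astype(float); a=np.clip(a*2.5,0,255).astype(np.uint8)
b=cv2.imread('pics/scene0.png')[248:276,180:204].astype(float); b=np.clip((b-30)*1.4,0,255).astype(np.uint8)
A=cv2.resize(a,(440,552),interpolation=0);B=cv2.resize(b,(344,552),interpolation=0)
cv2.imwrite('pics/enh.png',np.hstack([A,B]))
E
```

```text
(no output)
```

View pics/enh.png

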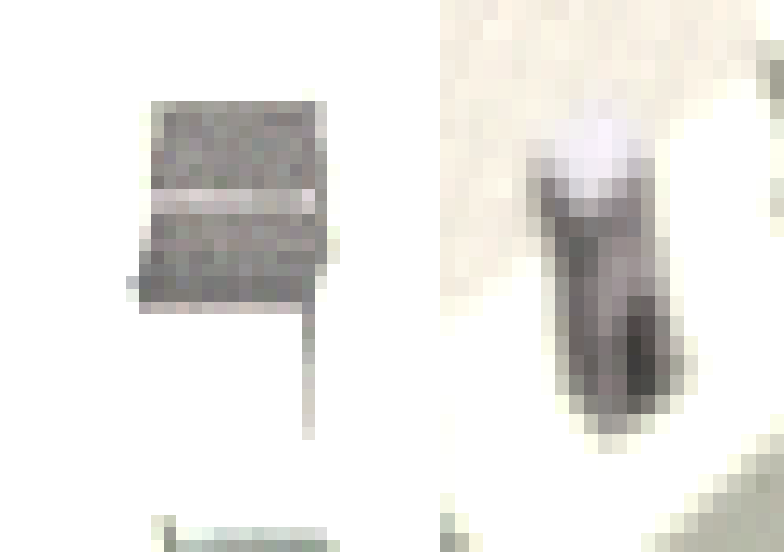

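```bash
python3 - <<'E'
from h import *
import pickle
s=pickle.load(open('w2.pkl','rb'))
f=lambda x,y:((x+.5)/4-.5+210,(y+.5)/4-.5+180)
print('std',atz(s,*f(211,434),.062))
TL,TR=atz(s,*f(121,125),.03),atz(s,*f(310,125),.03)
L2,R2=atz(s,*f(132,510),.03),atz(s,*f(311,510),.03)
print(TL,TR,np.linalg.norm(TL-TR)); 
for a,b in((TL,TR),): print('x yaw',np.degrees(np.arctan2((b-a)[1],(b-a)[0])))
for a,b in((L2,TL),(R2,TR)): print('y yaw',np.degrees(np.arctan2((b-a)[1],(b-a)[0]))-90)
a,b=atz(s,*f(183,408),.062),atz(s,*f(240,408),.062); print('std edge yaw',np.degrees(np.arctan2((b-a)[1],(b-a)[0])),np.linalg.norm(a-b))
e=(TL+TR)/2; y=13.5*np.pi/180; print('hole', e-.062*np.array([-np.sin(y),np.cos(y),0]))
o=ctrl.get_obs(); print(o['position'], R.from_quat(o['ee_rot']).as_matrix()[:,2])
V=np.array(s['view']); print('cam x',V[0,:3])
E
```

```text
std [0.45660742 0.28447606 0.062     ]
[0.42133413 0.33862421 0.03      ] [0.46357045 0.34883989 0.03      ] 0.043454191048444286
x yaw 13.596982823121836
y yaw 13.337839557582043
y yaw 14.14140711797998
std edge yaw 13.61657968335073 0.012281262945187532
hole [0.4569259  0.28344512 0.03      ]
[0.4584824  0.34376487 0.12153159] [0.97287361 0.23131285 0.00336227]
cam x [ 0.9720498   0.23477129 -0.00127929]
```

```bash
python3 - <<'E'
from h import *
o=ctrl.get_obs(); o=dict(o); o['position']=np.array([.4572,.344,.1203])
plan([0.4567,0.284,0.10],13.6,o)
E
```

```text
pos [0.4572 0.344  0.1203] zyaw 13.37 tilt [-7.0e-04 -1.0e+00  3.4e-03] slide [ 0.2914  0.1011 -0.0722] rows>= 1.2668606868949719
roll -0.0013 rows 0.026256830437652486
```

play_rows(steps=[{"hand": -1, "slide": [0.15, 0.05, -0.036], "roll": 0}, {"hand": -1, "slide": [0.29, 0.1, -0.072], "roll": 0}, {"hand": -1, "slide": [0.29, 0.1, -0.072], "roll": 0}, {"hand": -1, "slide": [0.29, 0.1, -0.072], "roll": 0}])

```text
time: 3.9
position: [0.4581, 0.2836, 0.1011]
ee_rot: [-0.553, 0.439, -0.439, 0.555]
force: [-0.4, -0.1, -0.3]
width: 0.0939
```

```bash
python3 - <<'E'
from h import *
s=snap('wrist','w3.png')
import pickle; pickle.dump(s,open('w3.pkl','wb'))
o=ctrl.get_obs(); q=R.from_quat(o['ee_rot']).as_matrix(); print(o['position'],np.degrees(np.arctan2(q[1,2],q[0,2])),o['qpos'])
print(proj(s,[[.4567,.284,.062]]),'tcp',proj(s,[o['position']]))
a=cv2.imread('pics/w3.png')[190:320,140:420]; cv2.imwrite('pics/w3c.png',cv2.resize(a,None,fx=2.8,fy=2.8,interpolation=2))
E
```

```text
[0.45833267 0.2842837  0.10110477] 13.292220823790887 [4.25724927e-01 3.01222981e-01 1.74576104e+00 6.51790049e-04
 1.09093056e+00 1.93429836e-01]
[[276.34520263 230.41902204]] tcp [[278.77339266 249.70195332]]
```

View pics/w3c.png

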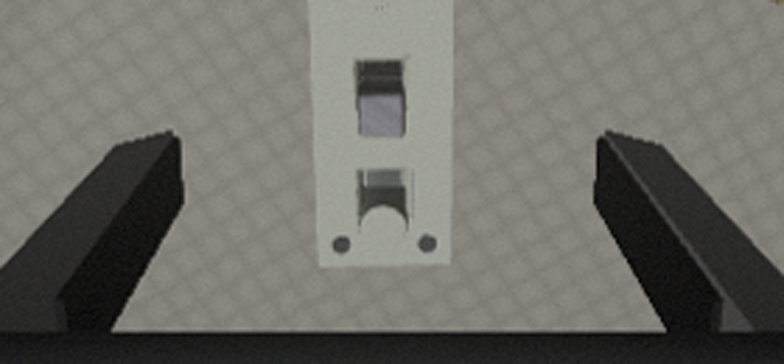

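play_rows(steps=[{"hand": -1, "slide": [0, 0.1, -0.0085], "roll": -0.001}, {"hand": -1, "slide": [0, 0.2, -0.0085], "roll": -0.001}, {"hand": -1, "slide": [0, 0.3, -0.0085], "roll": -0.001}, {"hand": -1, "slide": [0, 0.335, -0.0085], "roll": -0.001}, {"hand": -1, "slide": [0, 0.335, -0.0085], "roll": -0.001}, {"hand": -1, "slide": [0, 0.335, -0.0085], "roll": -0.001}])

```text
time: 4.55
position: [0.4563, 0.2842, 0.0334]
ee_rot: [-0.555, 0.437, -0.438, 0.556]
force: [0.3, 1.0, 0.6]
width: 0.0938
```

play_rows(steps=[{"hand": 0.5, "slide": [0, 0, 0], "roll": 0}, {"hand": 1, "slide": [0, 0, 0], "roll": 0}, {"hand": 1, "slide": [0, 0, 0], "roll": 0}, {"hand": 1, "slide": [0, 0, 0], "roll": 0}, {"hand": 1, "slide": [0, 0, 0], "roll": 0}, {"hand": 1, "slide": [0, 0, 0], "roll": 0}, {"hand": 1, "slide": [0, 0, 0], "roll": 0}, {"hand": 1, "slide": [0, 0, 0], "roll": 0}])

```text
time: 5.35
position: [0.4554, 0.2834, 0.0324]
ee_rot: [0.555, -0.438, 0.438, -0.555]
force: [0.4, 0.0, 0.9]
width: 0.0337
```

play_rows(steps=[{"hand": 1, "slide": [0, 0, 0], "roll": 0}, {"hand": 1, "slide": [0, 0, 0], "roll": 0}, {"hand": 1, "slide": [0, 0, 0], "roll": 0}, {"hand": 1, "slide": [0, 0, 0], "roll": 0}, {"hand": 1, "slide": [0, 0, 0], "roll": 0}])

```text
time: 5.85
position: [0.4555, 0.2834, 0.0325]
ee_rot: [-0.555, 0.438, -0.438, 0.555]
force: [0.2, 0.5, 0.4]
width: 0.0122
```

```bash
python3 - <<'E'
from h import *
o=ctrl.get_obs(); print(o['position'],o['force'],o['width'])
s=snap('wrist','w4.png'); a=s['image'][190:320,180:380,::-1]; cv2.imwrite('pics/w4c.png',cv2.resize(a,None,fx=4,fy=4,interpolation=2))
E
```

```text
[0.45546246 0.28341524 0.03247067] [0.15564801 0.53090728 0.44772622] 0.012202946774838132
```

View pics/w4c.png

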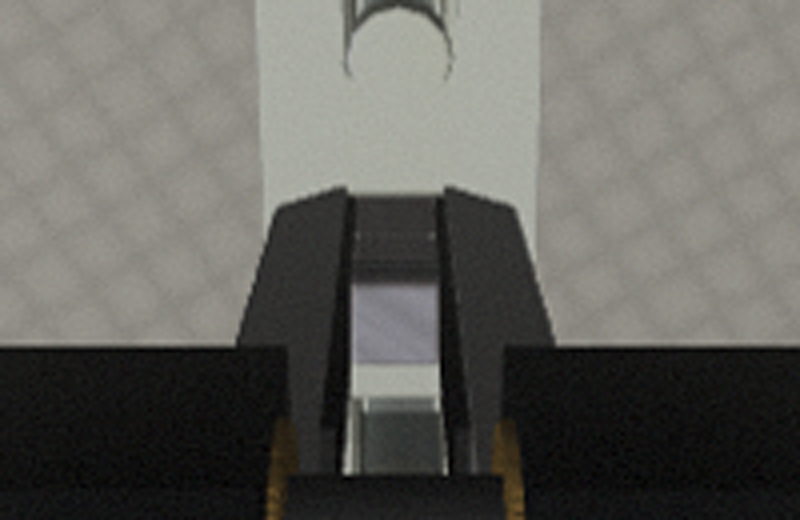

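play_rows(steps=[{"hand": 1, "slide": [0, -0.1, 0], "roll": 0}, {"hand": 1, "slide": [0, -0.25, 0], "roll": 0}, {"hand": 1, "slide": [0, -0.45, 0], "roll": 0}, {"hand": 1, "slide": [0.2, -0.65, 0], "roll": 0.03}, {"hand": 1, "slide": [0.4, -0.835, 0], "roll": 0.06}, {"hand": 1, "slide": [0.6, -0.835, 0], "roll": 0.09}, {"hand": 1, "slide": [0.8, -0.835, 0], "roll": 0.12}, {"hand": 1, "slide": [1, -0.835, 0], "roll": 0.134}])

```text
time: 6.7
position: [0.5026, 0.0874, 0.2002]
ee_rot: [0.451, -0.544, 0.545, -0.452]
force: [1.2, -0.4, -1.1]
width: 0.012
```

```bash
python3 - <<'E'
from h import *
plan([0.46,-0.235,0.2],-10.6); print(ctrl.get_obs()['width'])
s=snap('top','t2.png')
a=s['image'][130:260,255:445,::-1]; cv2.imwrite('pics/t2c.png',cv2.resize(a,None,fx=4,fy=4,interpolation=2))
E
```

```text
pos [0.5026 0.0874 0.2002] zyaw -10.73 tilt [-5.0e-04 -1.0e+00  1.6e-03] slide [1.6233e+00 6.0000e-04 9.0800e-02] rows>= 6.503246511534396
roll -0.0007 rows 0.014871022532116985
0.01202380333193767
```

View pics/t2c.png

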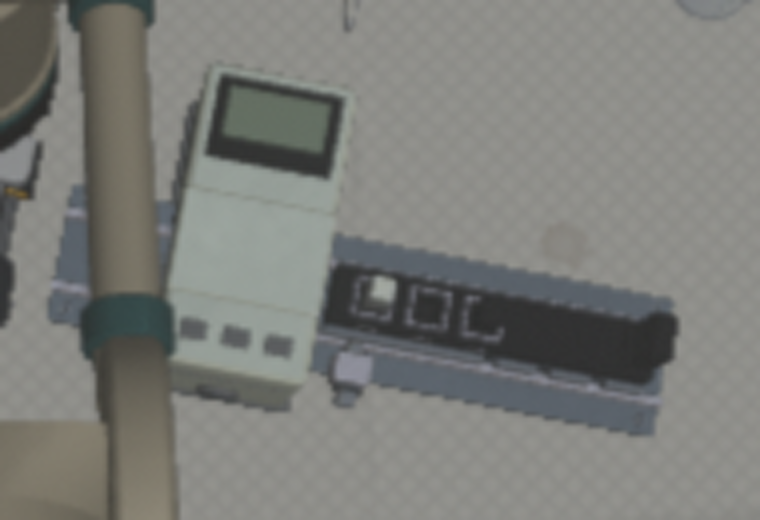

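play_rows(steps=[{"hand": 1, "slide": [0.25, 0, 0.014], "roll": 0}, {"hand": 1, "slide": [0.5, 0, 0.028], "roll": 0}, {"hand": 1, "slide": [0.75, 0, 0.042], "roll": 0}, {"hand": 1, "slide": [1, 0, 0.056], "roll": 0}])

```text
time: 7.15
position: [0.476, -0.1109, 0.1995]
ee_rot: [0.452, -0.544, 0.544, -0.452]
force: [-0.3, -0.8, -0.5]
width: 0.0121
```

play_rows(steps=[{"hand": 1, "slide": [0.22, 0, 0.01], "roll": 0}, {"hand": 1, "slide": [0.44, 0, 0.02], "roll": 0}, {"hand": 1, "slide": [0.6, 0, 0.033], "roll": 0}, {"hand": 1, "slide": [0.62, 0, 0.035], "roll": 0}, {"hand": 1, "slide": [0.62, 0, 0.035], "roll": 0}, {"hand": 1, "slide": [0.62, 0, 0.035], "roll": 0}])

```text
time: 7.75
position: [0.4606, -0.2312, 0.1992]
ee_rot: [-0.452, 0.544, -0.543, 0.452]
force: [1.1, 0.5, -0.8]
width: 0.0121
```

```bash
python3 - <<'E'
from h import *
import pickle
s=snap('wrist','w5.png'); pickle.dump(s,open('w5.pkl','wb'))
o=ctrl.get_obs(); print(o['position'],o['width'],R.from_quat(o['ee_rot']).as_matrix().round(3).tolist())
E
```

```text
[ 0.46070283 -0.23103762  0.19936596] 0.012487794232417337 [[-0.182, -0.0, 0.983], [-0.983, 0.001, -0.182], [-0.001, -1.0, -0.0]]
```

View pics/w5.png

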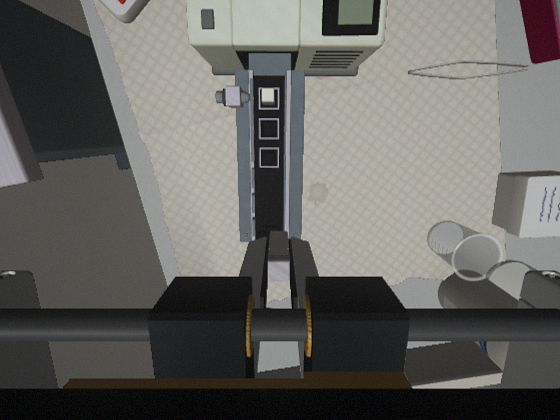

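```bash
python3 - <<'E'
from h import *
import pickle
s=pickle.load(open('w5.pkl','rb'))
a=s['image'][50:250,205:335,::-1]; a=np.clip(a.astype(float)*1.5,0,255).astype(np.uint8)
cv2.imwrite('pics/w5c.png',cv2.resize(a[:130],None,fx=6,fy=6,interpolation=2)[:,:]) 
E
```

```text
(no output)
```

View pics/w5c.png

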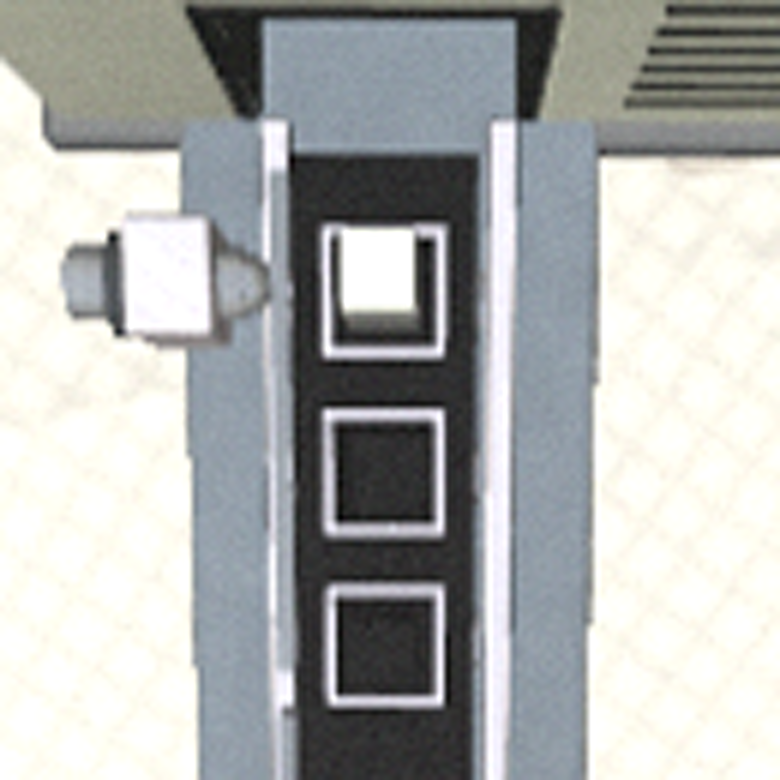

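```bash
python3 - <<'E'
from h import *
import pickle
s=pickle.load(open('w5.pkl','rb'))
f=lambda p:((p[0]+.5)/6-.5+205,(p[1]+.5)/6-.5+50)
sq={'ref':[(320,223),(447,223),(446,357),(322,360)],'mid':[(322,407),(446,407),(446,538),(322,540)],'blank':[(324,582),(446,582),(446,707),(326,708)]}
c={}
for k,v in sq.items():
    P=np.array([atz(s,*f(p),.05) for p in v]); c[k]=P.mean(0); e=P[1]-P[0]; g=P[0]-P[3]; print(k,c[k].round(4),'sizes',np.linalg.norm(e).round(4),np.linalg.norm(g).round(4),'yaw',np.degrees(np.arctan2(e[1],e[0])).round(2))
d=c['ref']-c['blank']; print('yaw',np.degrees(np.arctan2(d[1],d[0]))-90,np.linalg.norm(d))
for n,pts in {'railL':[(182,125),(200,770)],'railR':[(599,125),(585,770)],'whR':[(505,125),(500,740)],'slL':[(292,165),(298,770)],'slR':[(476,165),(472,770)]}.items():
    z=.05 if n[0]=='s' else (0.015 if n[0]=='r' else .02)
    A,B=[atz(s,*f(p),z) for p in pts]; d=A-B; print(n,'yaw',np.degrees(np.arctan2(d[1],d[0]))-90,(A+B)/2)
# ball bracket top z=.042
print('ball',atz(s,*f((166,275)),.042))
t=snapshot('top'); print('top mid', atz(t,(429.5)/4-.5+255,(309.5)/4-.5+130,.05))
E
```

```text
ref [ 0.4704 -0.1237  0.05  ] sizes 0.0216 0.0221 yaw -10.48
mid [ 0.4648 -0.1533  0.05  ] sizes 0.0216 0.0225 yaw -10.48
blank [ 0.4594 -0.1825  0.05  ] sizes 0.0217 0.0223 yaw -10.48
yaw -10.638602290853328 0.05980782431424995
railL yaw -10.789952080720198 [ 0.42752978 -0.14337123  0.015     ]
railR yaw -10.599526464543047 [ 0.50380421 -0.15748208  0.015     ]
whR yaw -10.493827083649776 [ 0.48713104 -0.15148607  0.02      ]
slL yaw -11.047466305032799 [ 0.44923477 -0.15143074  0.05      ]
slR yaw -10.625032568507422 [ 0.48008823 -0.15713851  0.05      ]
ball [ 0.4333813  -0.11321956  0.042     ]
top mid [ 0.46427794 -0.15407966  0.05      ]
```

```bash
python3 - <<'E'
from h import *
import pickle
s=pickle.load(open('w5.pkl','rb'))
a=s['image'][225:310,235:320,::-1]; a=np.clip(a.astype(float)*1.5,0,255).astype(np.uint8)
cv2.imwrite('pics/w5d.png',cv2.resize(a,None,fx=7,fy=7,interpolation=2)) 
E
```

```text
(no output)
```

View pics/w5d.png

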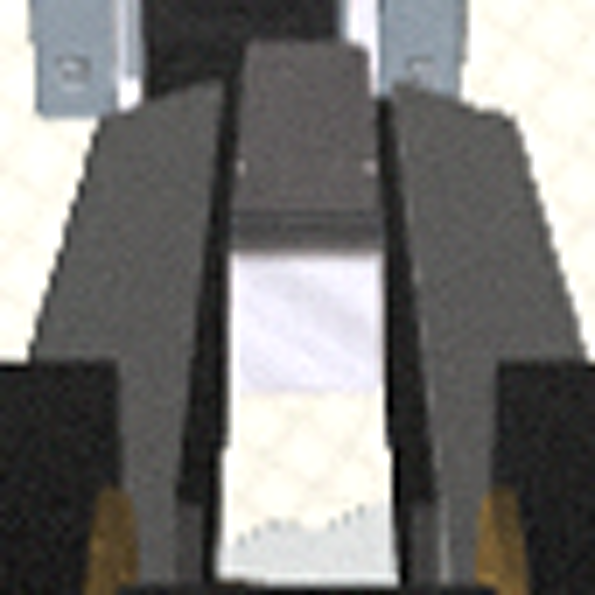

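```bash
python3 - <<'E'
from h import *
import pickle
s=pickle.load(open('w5.pkl','rb')); o=ctrl.get_obs(); print(o['position'])
g=lambda x,y:(235+(x+.5)/7-.5,225+(y+.5)/7-.5)
z=.1992+.0287
P=[atz(s,*g(*p),z) for p in [(229,255),(384,255),(382,391),(234,391)]]
P=np.array(P); print(P, P.mean(0)); 
e=P[1]-P[0];print(np.linalg.norm(e),np.linalg.norm(P[0]-P[3]),np.degrees(np.arctan2(e[1],e[0])))
c=P.mean(0); q=R.from_quat(o['ee_rot']).as_matrix(); print('bar rel tcp in tool', q.T@(c-o['position']))
d=np.array([.4648,-.1533,0])-c; print('shift tool',q.T@d/.2, d)
print(proj(s,[c-[0,0,.054]]))
E
```

```text
[ 0.46077907 -0.23100904  0.19943874]
[[ 0.45599912 -0.22478122  0.2279    ]
 [ 0.46769293 -0.22694207  0.2279    ]
 [ 0.46556104 -0.23818339  0.2279    ]
 [ 0.45419972 -0.23608438  0.2279    ]] [ 0.4608632  -0.23149777  0.2279    ]
0.011891781332235828 0.011445493289538844 -10.469363101064205
bar rel tcp in tool [ 0.00044372 -0.02846164  0.0001656 ]
shift tool [-0.38718336  1.13980434 -0.0515276 ] [ 0.0039368   0.07819777 -0.2279    ]
[[278.45937339 237.61240541]]
```

play_rows(steps=[{"hand": 1, "slide": [-0.2, 0, -0.026], "roll": 0}, {"hand": 1, "slide": [-0.388, 0, -0.0515], "roll": 0}, {"hand": 1, "slide": [-0.388, 0.15, -0.0515], "roll": 0}, {"hand": 1, "slide": [-0.388, 0.35, -0.0515], "roll": 0}, {"hand": 1, "slide": [-0.388, 0.49, -0.0515], "roll": 0}, {"hand": 1, "slide": [-0.388, 0.49, -0.0515], "roll": 0}, {"hand": 1, "slide": [-0.388, 0.49, -0.0515], "roll": 0}, {"hand": 1, "slide": [-0.388, 0.49, -0.0515], "roll": 0}])

```text
time: 8.65
position: [0.4663, -0.1546, 0.1032]
ee_rot: [0.451, -0.543, 0.545, -0.453]
force: [1.6, -0.1, -0.8]
width: 0.0123
```

```bash
python3 - <<'E'
from h import *
import pickle
s=snap('wrist','w6.png'); pickle.dump(s,open('w6.pkl','wb'))
o=ctrl.get_obs(); q=R.from_quat(o['ee_rot']).as_matrix(); print(o['position'],o['force'],np.degrees(np.arctan2(q[1,2],q[0,2])))
a=s['image'][170:310,210:350,::-1]; a=np.clip(a.astype(float)*1.5,0,255).astype(np.uint8)
cv2.imwrite('pics/w6c.png',cv2.resize(a,None,fx=4.2,fy=4.2,interpolation=2)) 
s=snap('scene','s6.png'); a=s['image'][140:240,330:430,::-1];cv2.imwrite('pics/s6c.png',cv2.resize(a,None,fx=6,fy=6,interpolation=2)) 
E
```

```text
[ 0.46629158 -0.15483319  0.10325054] [ 0.56873561  1.03432141 -0.01618146] -10.55913529842607
```

View pics/w6c.png

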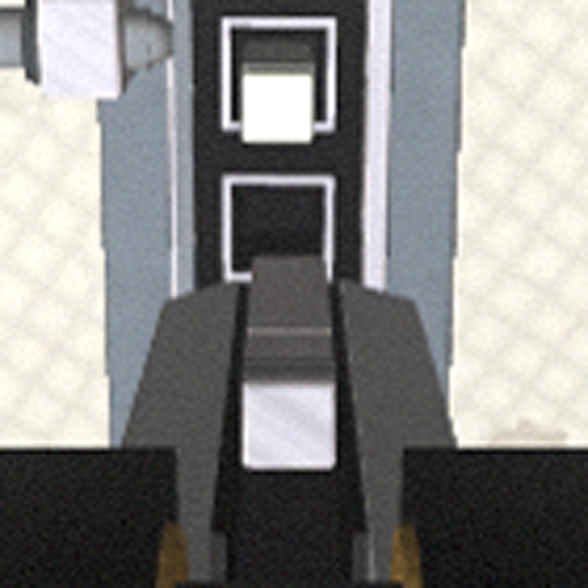

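View pics/s6c.png

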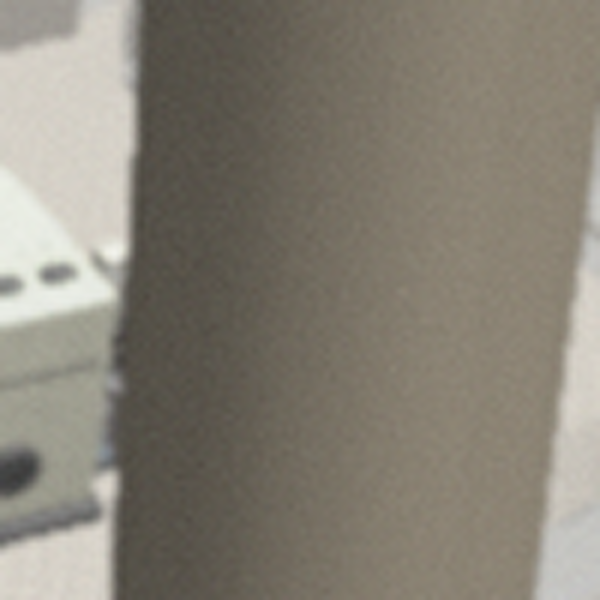

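```bash
python3 - <<'E'
from h import *
import pickle
s=pickle.load(open('w6.pkl','rb')); o=ctrl.get_obs(); q=R.from_quat(o['ee_rot']).as_matrix(); p=o['position']
f=lambda x,y:((x+.5)/4.2-.5+210,(y+.5)/4.2-.5+170)
rel=lambda P:(q.T@(P-p)*1000).round(2)
# mid outline: top corners outer
A,B=atz(s,*f(221,176),.05),atz(s,*f(336,176),.05); C,D=atz(s,*f(225,280),.05),atz(s,*f(336,280),.05)
print('mid',rel(A),rel(B),rel(C),rel(D))
A2,B2,C2,D2=[atz(s,*f(*x),.05) for x in [(221,18),(337,18),(336,130),(222,130)]]
print('ref',[rel(v) for v in (A2,B2,C2,D2)], 'mean',rel((A2+B2+C2+D2)/4), 'mid pred from ref', rel((A2+B2+C2+D2)/4)+np.array([30,0,0]))
fz=p[2]-.0255
print('foot +y edge',rel(atz(s,*f(251,258),fz)),rel(atz(s,*f(326,258),fz)))
tz=p[2]+.0285
print('top',[rel(atz(s,*f(*x),tz)) for x in [(244,380),(335,380),(334,467),(243,467)]])
print('abs mid',(A2+B2+C2+D2)/4, p)
E
```

```text
mid [-12.18  53.12 -12.52] [-12.19  53.19   9.27] [  8.61  53.14 -11.99] [ 8.6  53.21  9.5 ]
ref [array([-42.13,  53.09, -12.17]), array([-42.15,  53.17,   9.12]), array([-21.11,  53.18,   9.17]), array([-21.1 ,  53.11, -12.23])] mean [-31.62  53.14  -1.53] mid pred from ref [-1.62 53.14 -1.53]
foot +y edge [-4.96 25.47 -6.08] [-4.97 25.52  6.64]
top [array([ -6.32, -28.52,  -5.41]), array([ -6.32, -28.48,   6.23]), array([  5.9 , -28.47,   6.23]), array([  5.89, -28.51,  -5.63])]
abs mid [ 0.47061638 -0.12361168  0.05      ] [ 0.46614011 -0.15489894  0.10317021]
```

play_rows(steps=[{"hand": 1, "slide": [-0.008, 0, -0.009], "roll": 0}, {"hand": 1, "slide": [-0.008, 0.05, -0.009], "roll": 0}, {"hand": 1, "slide": [-0.008, 0.1, -0.009], "roll": 0}, {"hand": 1, "slide": [-0.008, 0.1, -0.009], "roll": 0}, {"hand": 1, "slide": [-0.008, 0.1, -0.009], "roll": 0}])

```text
time: 9.25
position: [0.4629, -0.1524, 0.0808]
ee_rot: [-0.452, 0.545, -0.544, 0.452]
force: [0.3, -1.2, -0.1]
width: 0.0125
```

```bash
python3 - <<'E'
from h import *
import pickle
s=snap('wrist','w7.png'); pickle.dump(s,open('w7.pkl','wb'))
o=ctrl.get_obs(); q=R.from_quat(o['ee_rot']).as_matrix(); print(o['position'],o['force'],np.degrees(np.arctan2(q[1,2],q[0,2])))
a=s['image'][170:310,210:350,::-1]; a=np.clip(a.astype(float)*1.5,0,255).astype(np.uint8)
cv2.imwrite('pics/w7c.png',cv2.resize(a,None,fx=4.2,fy=4.2,interpolation=2)) 
E
```

```text
[ 0.46322921 -0.15250791  0.08112254] [-0.44401586  0.23766899 -0.73283803] -10.591016574830954
```

View pics/w7c.png

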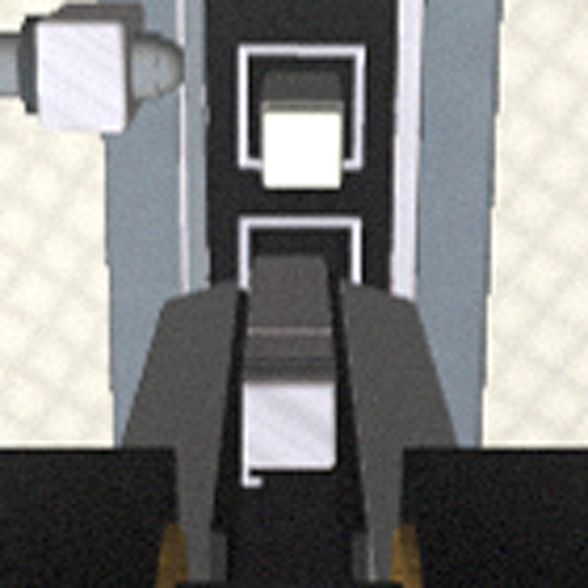

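```bash
python3 - <<'E'
from h import *
import pickle
s=pickle.load(open('w7.pkl','rb')); o=ctrl.get_obs(); q=R.from_quat(o['ee_rot']).as_matrix(); p=o['position']
f=lambda x,y:((x+.5)/4.2-.5+210,(y+.5)/4.2-.5+170)
rel=lambda P:(q.T@(P-p)*1000).round(2)
A2,B2,C2,D2=[atz(s,*f(*x),.05) for x in [(238,44),(366,44),(364,169),(238,169)]]
print('ref mean',rel((A2+B2+C2+D2)/4), 'mid pred from ref', rel((A2+B2+C2+D2)/4)+np.array([30,0,0]))
A,B=[atz(s,*f(*x),.05) for x in [(239,216),(363,216)]]; C=atz(s,*f(241,488),.05); print('mid',rel(A),rel(B),rel(C))
fz=p[2]-.0255
print('foot +y edge',rel(atz(s,*f(251,256),fz)),rel(atz(s,*f(327,256),fz)))
tz=p[2]+.0285
print('top',[rel(atz(s,*f(*x),tz)) for x in [(244,380),(335,380),(334,467),(243,467)]])
print('abs mid',(A+C)/2, p, o['qpos'])
E
```

```text
ref mean [-29.78  31.13   1.97] mid pred from ref [ 0.22 31.13  1.97]
mid [-10.66  31.13  -8.74] [-10.69  31.12  12.65] [41.07 31.12 -8.82]
foot +y edge [-5.26 25.51 -6.54] [-5.28 25.5   6.33]
top [array([ -6.29, -28.49,  -5.83]), array([ -6.31, -28.5 ,   5.78]), array([  5.87, -28.51,   5.77]), array([  5.89, -28.5 ,  -6.05])]
abs mid [ 0.45178982 -0.16582976  0.05      ] [ 0.46322921 -0.15250791  0.08112254] [-4.60919087e-01  2.54049624e-01  1.87666691e+00  1.15840904e-04
  1.01153582e+00 -2.76132386e-01]
```

play_rows(steps=[{"hand": 1, "slide": [0, 0, 0], "roll": 0}, {"hand": 1, "slide": [0, 0, 0], "roll": 0}, {"hand": 1, "slide": [0, 0, 0], "roll": 0}])

```text
time: 9.6
position: [0.4635, -0.1526, 0.0816]
ee_rot: [0.452, -0.544, 0.544, -0.452]
force: [0.4, -0.6, 0.3]
width: 0.0119
```

play_rows(steps=[{"hand": 1, "slide": [0.001, 0, 0.009], "roll": 0}, {"hand": 1, "slide": [0.001, 0, 0.009], "roll": 0}, {"hand": 1, "slide": [0.001, 0, 0.009], "roll": 0}])

```text
time: 9.9
position: [0.4652, -0.1531, 0.0815]
ee_rot: [0.452, -0.544, 0.544, -0.452]
force: [1.2, 0.2, -0.8]
width: 0.0124
```

```bash
python3 - <<'E'
from h import *
import pickle
s=snap('wrist','w8.png'); pickle.dump(s,open('w8.pkl','wb'))
o=ctrl.get_obs(); q=R.from_quat(o['ee_rot']).as_matrix(); print(o['position'],o['force'],np.degrees(np.arctan2(q[1,2],q[0,2])))
a=s['image'][170:310,210:350,::-1]; a=np.clip(a.astype(float)*1.5,0,255).astype(np.uint8)
cv2.imwrite('pics/w8c.png',cv2.resize(a,None,fx=4.2,fy=4.2,interpolation=2)) 
E
```

```text
[ 0.46509295 -0.15303263  0.08146232] [-0.8453594   0.02241298  0.70042271] -10.579673445732572
```

View pics/w8c.png

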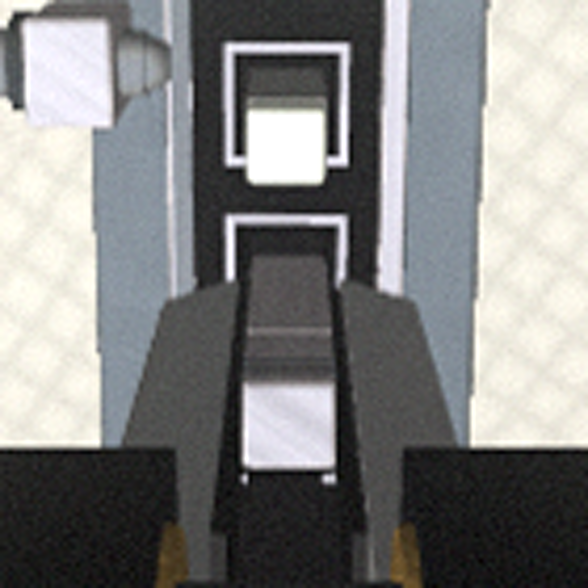

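play_rows(steps=[{"hand": 1, "slide": [0, 0.02, 0], "roll": 0}, {"hand": 1, "slide": [0, 0.04, 0], "roll": 0}, {"hand": 1, "slide": [0, 0.06, 0], "roll": 0}, {"hand": 1, "slide": [0, 0.08, 0], "roll": 0}, {"hand": 1, "slide": [0, 0.08, 0], "roll": 0}])

```text
time: 10.45
position: [0.4645, -0.1527, 0.0647]
ee_rot: [-0.452, 0.544, -0.543, 0.452]
force: [-0.5, 0.1, -0.1]
width: 0.0119
```

play_rows(steps=[{"hand": 1, "slide": [0, 0.02, 0], "roll": 0}, {"hand": 1, "slide": [0, 0.04, 0], "roll": 0}, {"hand": 1, "slide": [0, 0.055, 0], "roll": 0}, {"hand": 1, "slide": [0, 0.055, 0], "roll": 0}, {"hand": 1, "slide": [0, 0.055, 0], "roll": 0}])

```text
time: 10.95
position: [0.465, -0.153, 0.0544]
ee_rot: [-0.452, 0.544, -0.544, 0.452]
force: [0.1, 0.0, 0.5]
width: 0.0126
```

play_rows(steps=[{"hand": 1, "slide": [0, 0.006, 0], "roll": 0}, {"hand": 1, "slide": [0, 0.012, 0], "roll": 0}, {"hand": 1, "slide": [0, 0.012, 0], "roll": 0}])

```text
time: 11.25
position: [0.4653, -0.1531, 0.0524]
ee_rot: [0.452, -0.544, 0.544, -0.452]
force: [-1.1, 0.1, 3.6]
width: 0.0128
```

play_rows(steps=[{"hand": 0.5, "slide": [0, 0, 0], "roll": 0}, {"hand": 0, "slide": [0, 0, 0], "roll": 0}, {"hand": -0.2, "slide": [0, 0, 0], "roll": 0}, {"hand": -0.2, "slide": [0, 0, 0], "roll": 0}, {"hand": -0.2, "slide": [0, 0, 0], "roll": 0}, {"hand": -0.2, "slide": [0, 0, 0], "roll": 0}])

```text
time: 11.85
position: [0.4651, -0.153, 0.052]
ee_rot: [-0.452, 0.544, -0.544, 0.452]
force: [0.3, -0.3, -0.5]
width: 0.0551
```

play_rows(steps=[{"hand": -0.2, "slide": [0, -0.05, 0], "roll": 0}, {"hand": -0.2, "slide": [0, -0.2, 0], "roll": 0}, {"hand": -0.2, "slide": [0, -0.4, 0], "roll": 0}, {"hand": -0.2, "slide": [0.2, -0.6, 0], "roll": 0}, {"hand": -0.2, "slide": [0.4, -0.6, 0], "roll": 0}, {"hand": -0.2, "slide": [0.55, -0.6, 0], "roll": 0}, {"hand": -0.2, "slide": [0.55, -0.6, 0], "roll": 0}, {"hand": -0.2, "slide": [0.55, -0.6, 0], "roll": 0}])

```text
time: 12.65
position: [0.4446, -0.2611, 0.1723]
ee_rot: [-0.451, 0.545, -0.544, 0.452]
force: [0.5, 0.3, -0.3]
width: 0.0563
```

```bash
python3 - <<'E'
from h import *
import pickle
s=snap('wrist','w9.png'); pickle.dump(s,open('w9.pkl','wb'))
o=ctrl.get_obs(); q=R.from_quat(o['ee_rot']).as_matrix(); print(o['position'],o['width'],np.degrees(np.arctan2(q[1,2],q[0,2])))
a=s['image'][30:310,180:370,::-1]; a=np.clip(a.astype(float)*1.5,0,255).astype(np.uint8)
cv2.imwrite('pics/w9c.png',cv2.resize(a[:200],None,fx=3,fy=3,interpolation=2)) 
E
```

```text
[ 0.4446374  -0.26032941  0.17212571] 0.05635480113192173 -10.607808907617711
```

View pics/w9c.png

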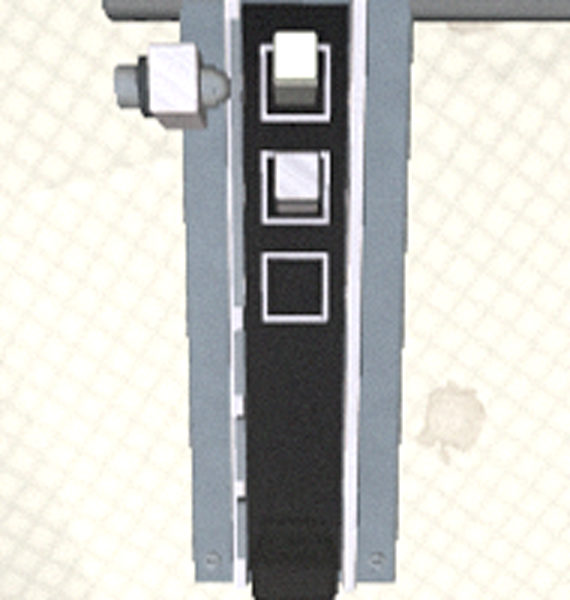

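View pics/w9.png

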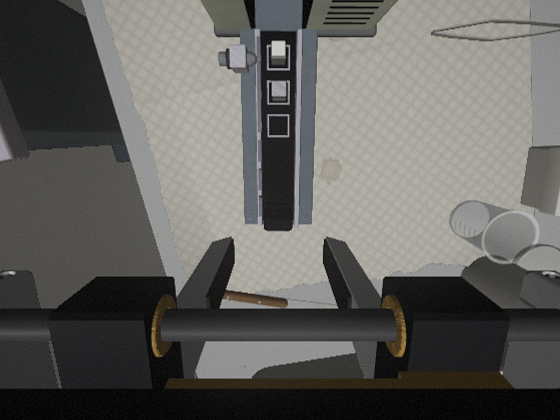

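```bash
python3 - <<'E'
from h import *
import pickle
s=pickle.load(open('w9.pkl','rb')); 
f=lambda x,y:((x+.5)/3-.5+180,(y+.5)/3-.5+30)
P={}
for k,v in {'ref':[(260,44),(330,44),(330,122),(262,122)],'mid':[(260,150),(330,150),(329,223),(261,224)],'blank':[(261,252),(329,252),(329,322),(262,322)]}.items():
    P[k]=np.mean([atz(s,*f(*p),.05) for p in v],0); print(k,P[k])
y=np.array([np.sin(np.radians(10.6)),np.cos(np.radians(10.6)),0]); x=np.array([y[1],-y[0],0])
m=P['mid']; print('std top meas',(np.mean([atz(s,*f(*p),.082) for p in [(276,153),(321,153),(321,202),(277,202)]],0)))
ball=atz(s,*f(174,77),.042); print('ball',ball,'s=',(m-ball)@y+.045)
h=m-.115*y; print('handle',h)
H=[h+dx*x+dy*y+[0,0,z-.05] for z in (.098,.062) for dx in(-.013,.013) for dy in(-.007,.007)]
print(proj(s,H).round(0).tolist())
im=s['image'][:,:,::-1].copy()
for p in proj(s,H): cv2.circle(im,tuple(int(v*1) for v in p.round()),1,(0,0,255),-1)
im=np.clip(im[200:310,200:360].astype(float)*1.8,0,255).astype(np.uint8); cv2.imwrite('pics/w9h.png',cv2.resize(im,None,fx=5,fy=5,interpolation=2))
plan(h+[0,0,.064+.04-.05],-10.6)
E
```

```text
ref [ 0.47039342 -0.12394837  0.05      ]
mid [ 0.46478055 -0.1530292   0.05      ]
blank [ 0.45929952 -0.18268834  0.05      ]
std top meas [ 0.46553504 -0.15482596  0.082     ]
ball [ 0.43376899 -0.11339408  0.042     ] s= 0.011745856233498407
handle [ 0.44362614 -0.26606677  0.05      ]
[[263.0, 232.0], [263.0, 217.0], [293.0, 232.0], [293.0, 217.0], [265.0, 221.0], [265.0, 207.0], [291.0, 221.0], [291.0, 207.0]]
pos [ 0.4446 -0.2603  0.1721] zyaw -10.61 tilt [-1.2e-03 -1.0e+00 -4.0e-04] slide [0.0295 0.3406 0.0004] rows>= 1.367487103832953
roll -0.0 rows 0.0009090695713288733
```

View pics/w9h.png

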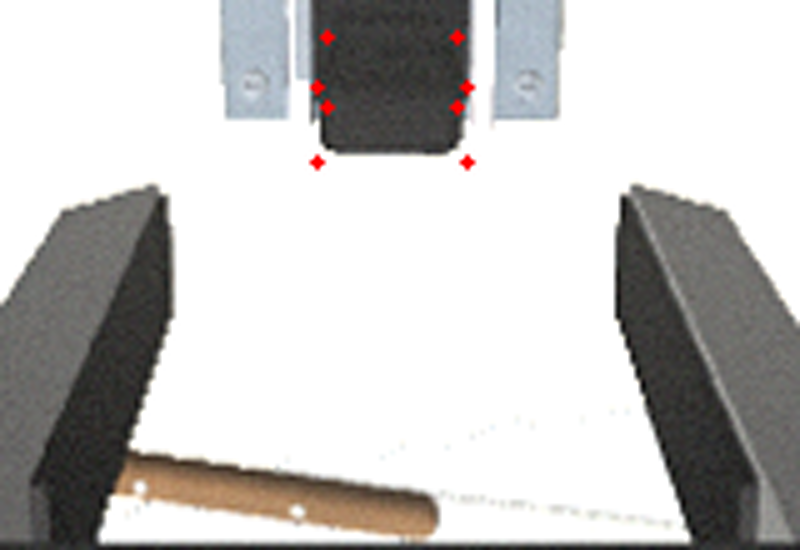

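play_rows(steps=[{"hand": -0.2, "slide": [0.022, 0.15, 0], "roll": 0}, {"hand": -0.2, "slide": [0.022, 0.3, 0], "roll": 0}, {"hand": -0.2, "slide": [0.022, 0.45, 0], "roll": 0}, {"hand": -0.2, "slide": [0.022, 0.54, 0], "roll": 0}, {"hand": -0.2, "slide": [0.022, 0.54, 0], "roll": 0}, {"hand": -0.2, "slide": [0.022, 0.54, 0], "roll": 0}])

```text
time: 13.3
position: [0.4444, -0.2644, 0.0643]
ee_rot: [-0.452, 0.544, -0.543, 0.452]
force: [-0.2, -0.5, -0.9]
width: 0.0565
```

```bash
python3 - <<'E'
from h import *
s=snap('wrist','w10.png')
o=ctrl.get_obs(); print(o['position'],o['force'],o['width'])
a=s['image'][170:310,200:360,::-1]; a=np.clip(a.astype(float)*1.8,0,255).astype(np.uint8)
cv2.imwrite('pics/w10c.png',cv2.resize(a,None,fx=4,fy=4,interpolation=2)) 
E
```

```text
[ 0.44490565 -0.26509629  0.06495817] [ 0.80640827  0.09993315 -0.27502743] 0.0561881341005292
```

View pics/w10c.png

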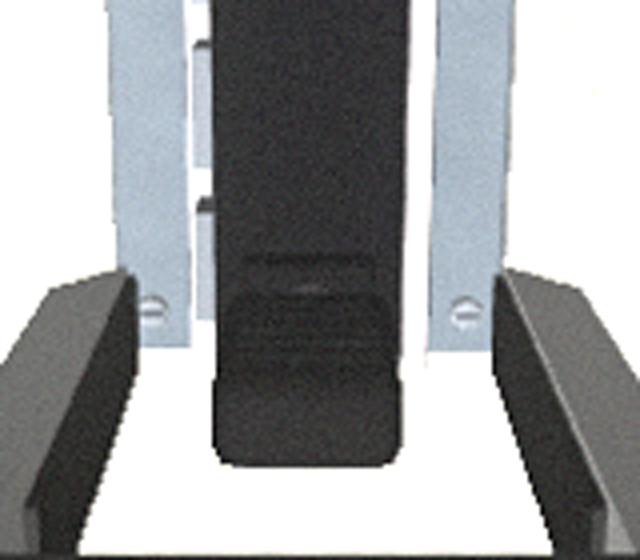

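play_rows(steps=[{"hand": 1, "slide": [0, 0, -0.003], "roll": 0}, {"hand": 1, "slide": [0, 0, -0.003], "roll": 0}, {"hand": 1, "slide": [0, 0, -0.003], "roll": 0}, {"hand": 1, "slide": [0, 0, -0.003], "roll": 0}, {"hand": 1, "slide": [0, 0, -0.003], "roll": 0}, {"hand": 1, "slide": [0, 0, -0.003], "roll": 0}, {"hand": 1, "slide": [0, 0, -0.003], "roll": 0}, {"hand": 1, "slide": [0, 0, -0.003], "roll": 0}])

```text
time: 14.15
position: [0.4432, -0.2655, 0.0644]
ee_rot: [-0.452, 0.544, -0.544, 0.452]
force: [-2.6, 0.4, 5.6]
width: 0.0257
```

```bash
python3 - <<'E'
from h import *
o=ctrl.get_obs(); print(o['position'],o['force'],o['width'])
s=snap('wrist','w11.png'); a=s['image'][20:310,200:360,::-1]; a=np.clip(a.astype(float)*1.8,0,255).astype(np.uint8)
cv2.imwrite('pics/w11c.png',cv2.resize(a,None,fx=2,fy=2,interpolation=2)) 
E
```

```text
[ 0.44317902 -0.26545888  0.06440141] [-2.55567301  0.41265768  5.58249422] 0.025663727633437286
```

View pics/w11c.png

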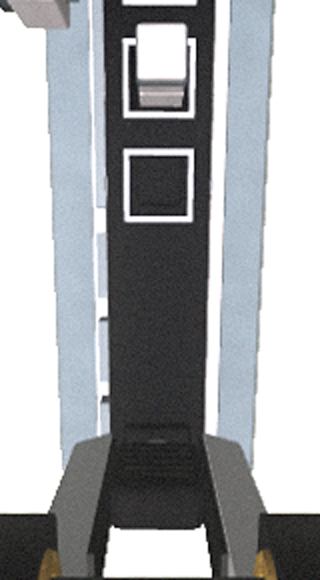

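play_rows(steps=[{"hand": 1, "slide": [-0.03, 0, 0], "roll": 0}, {"hand": 1, "slide": [-0.07, 0, 0], "roll": 0}, {"hand": 1, "slide": [-0.12, 0, 0], "roll": 0}, {"hand": 1, "slide": [-0.17, 0, 0], "roll": 0}, {"hand": 1, "slide": [-0.22, 0, 0], "roll": 0}, {"hand": 1, "slide": [-0.27, 0, 0], "roll": 0}, {"hand": 1, "slide": [-0.3, 0, 0], "roll": 0}, {"hand": 1, "slide": [-0.3, 0, 0], "roll": 0}])

```text
time: 15.0
position: [0.4547, -0.2053, 0.0643]
ee_rot: [-0.452, 0.544, -0.544, 0.452]
force: [-1.5, 1.0, 6.1]
width: 0.0259
```

```bash
cat >> h.py <<'E'
def st():
    o=ctrl.get_obs(); q=R.from_quat(o['ee_rot']).as_matrix(); y=np.array([np.sin(np.radians(10.6)),np.cos(np.radians(10.6)),0]);x=np.array([y[1],-y[0],0])
    d=o['position']-np.array([.4432,-.2655,.0644]); print('t',o['time'],'s est',.0117+d@y,'x',d@x,'z',d[2],'F y,x,z',o['force']@y,o['force']@x,o['force'][2],'w',o['width'],'yaw',np.degrees(np.arctan2(q[1,2],q[0,2])))
E
python3 -c "
from h import *
st()"
```

```text
t 15.0 s est 0.07302186625847996 x 0.00021691433736723692 z -5.500691231506705e-05 F y,x,z 0.7438351675521275 -1.6339240884186739 6.060747764786957 w 0.025872311105890507 yaw -10.563240870732171
```

play_rows(steps=[{"hand": 1, "slide": [-0.02, 0, 0], "roll": 0}, {"hand": 1, "slide": [-0.04, 0, 0], "roll": 0}, {"hand": 1, "slide": [-0.05, 0, 0], "roll": 0}])

```text
time: 15.3
position: [0.4564, -0.1964, 0.0644]
ee_rot: [0.452, -0.544, 0.544, -0.452]
force: [-2.3, -1.9, 5.0]
width: 0.0256
```

```bash
python3 -c "
from h import *
st()"
```

```text
t 15.3 s est 0.08204990884218265 x 0.0002893959347027193 z -1.69955056204818e-05 F y,x,z -2.2415204706779583 -1.8960945869139425 4.9765660665657085 w 0.025620347310054054 yaw -10.568971139220276
```

play_rows(steps=[{"hand": 1, "slide": [-0.005, 0, 0], "roll": 0}, {"hand": 1, "slide": [-0.01, 0, 0], "roll": 0}, {"hand": 1, "slide": [-0.01, 0, 0], "roll": 0}])

```text
time: 15.6
position: [0.4569, -0.1938, 0.0643]
ee_rot: [-0.451, 0.544, -0.544, 0.452]
force: [-1.2, 1.6, 5.6]
width: 0.0258
```

```bash
python3 -c "
from h import *
st()"
```

```text
t 15.6 s est 0.08466530320775094 x 0.0002505013502937005 z -7.229328665936396e-05 F y,x,z 1.3372028178533106 -1.466018257657624 5.57078170125986 w 0.02582619722023393 yaw -10.593583903334654
```

play_rows(steps=[{"hand": 1, "slide": [-0.005, 0, 0], "roll": 0}, {"hand": 1, "slide": [-0.01, 0, 0], "roll": 0}, {"hand": 1, "slide": [-0.01, 0, 0], "roll": 0}])

```text
time: 15.9
position: [0.4571, -0.1929, 0.0644]
ee_rot: [0.452, -0.544, 0.544, -0.452]
force: [-2.3, -1.4, 5.7]
width: 0.0258
```

```bash
python3 -c "
from h import *
st()"
```

```text
t 15.9 s est 0.08560186395118102 x 0.0002694031219958627 z -3.703578415834019e-05 F y,x,z -1.8059874491016368 -2.0335251250209136 5.7278243437185274 w 0.02575245566900775 yaw -10.559518248153662
```

play_rows(steps=[{"hand": 1, "slide": [-0.02, 0, 0], "roll": 0}, {"hand": 1, "slide": [-0.04, 0, 0], "roll": 0}, {"hand": 1, "slide": [-0.06, 0, 0], "roll": 0}, {"hand": 1, "slide": [-0.08, 0, 0], "roll": 0}, {"hand": 1, "slide": [-0.1, 0, 0], "roll": 0}, {"hand": 1, "slide": [-0.12, 0, 0], "roll": 0}, {"hand": 1, "slide": [-0.12, 0, 0], "roll": 0}])

```text
time: 16.6
position: [0.4618, -0.1683, 0.0644]
ee_rot: [-0.451, 0.544, -0.544, 0.452]
force: [-0.5, 0.8, 6.2]
width: 0.0258
```

```bash
python3 -c "
from h import *
st()"
```

```text
t 16.6 s est 0.11061386229218101 x 0.00039602194850110045 z -3.5486650323032776e-05 F y,x,z 0.6847585180033001 -0.6755398667844034 6.2404393647920795 w 0.025757643263498383 yaw -10.576740105730265
```

play_rows(steps=[{"hand": 1, "slide": [-0.01, 0, 0], "roll": 0}, {"hand": 1, "slide": [-0.02, 0, 0], "roll": 0}, {"hand": 1, "slide": [-0.02, 0, 0], "roll": 0}])

```text
time: 16.9
position: [0.4625, -0.1642, 0.0643]
ee_rot: [-0.451, 0.544, -0.544, 0.452]
force: [-0.4, 1.9, 6.1]
width: 0.0254
```

```bash
python3 -c "
from h import *
st()"
```

```text
t 16.9 s est 0.1147820290890964 x 0.0003656331757895988 z -6.969738963294447e-05 F y,x,z 1.8314975426779676 -0.7687993763068881 6.063066194579751 w 0.025351816029699586 yaw -10.597319507033918
```

play_rows(steps=[{"hand": 1, "slide": [-0.006, 0, 0], "roll": 0}, {"hand": 1, "slide": [-0.006, 0, 0], "roll": 0}, {"hand": 1, "slide": [-0.006, 0, 0], "roll": 0}, {"hand": 1, "slide": [-0.006, 0, 0], "roll": 0}])

```text
time: 17.3
position: [0.4626, -0.1637, 0.0643]
ee_rot: [0.452, -0.544, 0.544, -0.452]
force: [-1.9, 0.7, 4.8]
width: 0.0258
```

```bash
python3 - <<'E'
from h import *
import pickle
st()
s=snap('wrist','w12.png');pickle.dump(s,open('w12.pkl','wb')); a=s['image'][90:310,190:370,::-1]; a=np.clip(a.astype(float)*1.8,0,255).astype(np.uint8)
cv2.imwrite('pics/w12c.png',cv2.resize(a,None,fx=2.7,fy=2.7,interpolation=2)) 
E
```

```text
t 17.3 s est 0.11537746299125054 x 0.00038442711092962975 z -5.633388966809483e-05 F y,x,z 0.32964964015548964 -1.9732971375681956 4.831813447507315 w 0.025764844675646405 yaw -10.577085063227708
```

View pics/w12c.png

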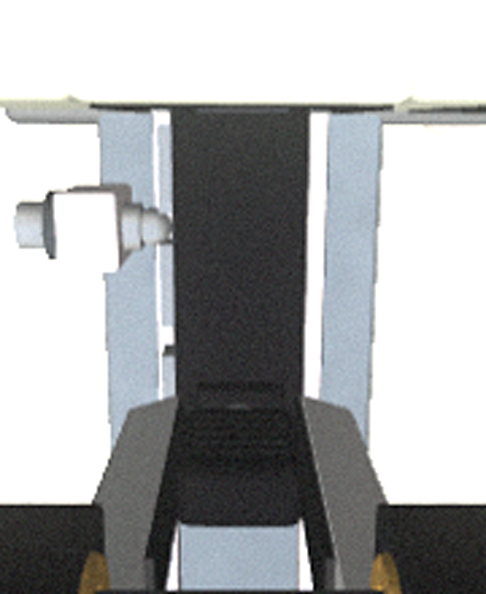

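View pics/w12.png

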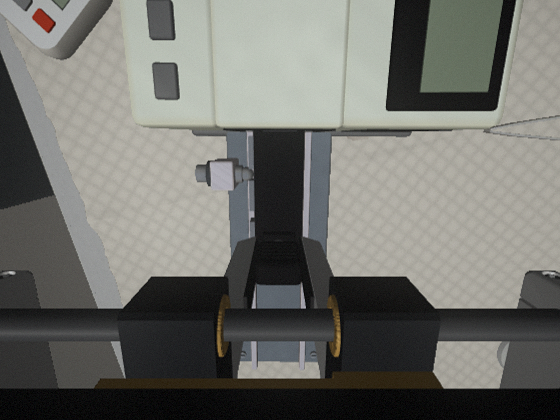

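play_rows(steps=[{"hand": 1, "slide": [0, 0, 0], "roll": 0}, {"hand": 1, "slide": [0, 0, 0], "roll": 0}])

```text
time: 17.55
position: [0.4626, -0.1637, 0.0644]
ee_rot: [0.452, -0.544, 0.544, -0.452]
force: [-3.1, -0.5, 5.0]
width: 0.0259
```

```bash
python3 - <<'E'
from h import *
st(); print(ctrl.get_obs()['dq'])
import pickle
s=snap('scene','s12.png'); a=s['image'][130:300,150:420,::-1]; cv2.imwrite('pics/s12c.png',cv2.resize(a,None,fx=2.9,fy=2.9,interpolation=2))
st()
s=pickle.load(open('w12.pkl','rb'))
a=s['image'][155:240,190:260,::-1]; a=np.clip(a.astype(float)*1.3,0,255).astype(np.uint8)
cv2.imwrite('pics/w12d.png',cv2.resize(a,None,fx=7,fy=7,interpolation=2))
E
```

```text
t 17.55 s est 0.11536155612421851 x 0.00037475077880278623 z -3.684640485575319e-05 F y,x,z -1.1148418493189727 -2.9879953590493296 4.994567113688458 w 0.025872415822942002 yaw -10.581418541738529
[ 0.00010256  0.0009209  -0.00115538  0.0012532  -0.00124593 -0.00088561]
t 17.6 s est 0.11537361975299325 x 0.0003742890413100247 z -5.188258454044692e-05 F y,x,z 0.530605462421321 -1.9050473118226294 5.048945982367742 w 0.025538393718652137 yaw -10.579306768087365
```

View pics/s12c.png

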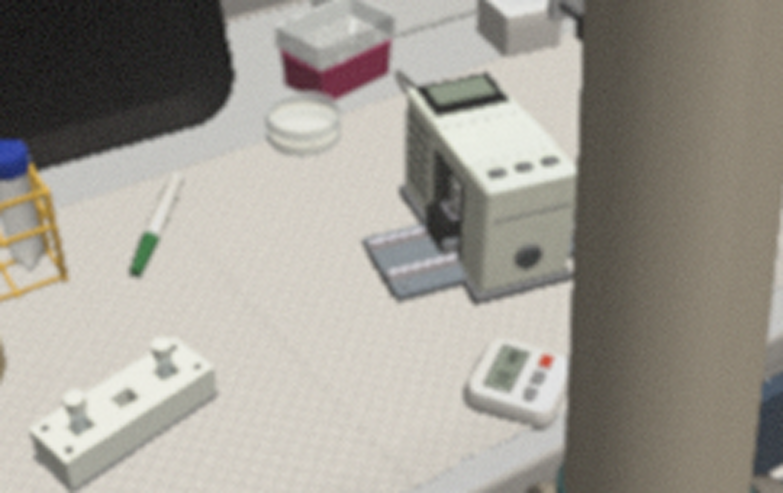

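View pics/w12d.png

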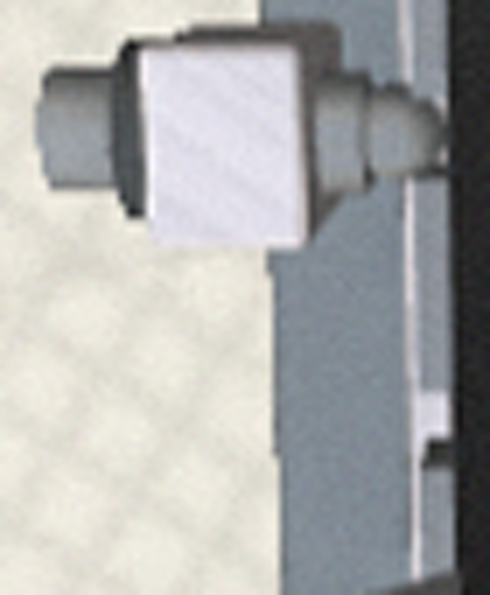

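```bash
python3 -c "
from h import *
print(workorder.job_done()); st()"
```

```text
the job is handed in; nothing more can be done
None
the job is handed in; nothing more can be done
```

The filter standard is seated in the slide's middle well and released. The slide is pushed in to the second notch, and the gripper is still holding the handle. I handed the job in at about 17.6 s of the 59 s allowed.

**Windows:** the scene camera showed the dark window on the rack's -x face. After the grip, the face toward the wrist camera was plain. I gripped across the window faces, so the windows now face across the slide, along the beam.

**Seating:** I corrected about 2 mm of alignment using the wrist camera, then lowered the standard until it touched the well floor with about 3.6 N. The tool height there put the foot at about 28 mm, the well floor's height. After release the camera showed the standard upright in the middle well. Its top measured about 2 mm off the well's centre, toward the handle; the well allows 1 mm of play, and I put the rest down to camera error.

**Notch:** the slide passed the first click at an estimated 0.085 m and stopped at about 0.1154 m, against 0.115 m for the wanted notch.
- The ball was visibly extended into a notch, with only the third notch still outside.
- The force along the slide averaged about zero, with readings between -1.1 and +0.5 N.
- The arm was at rest.

**Rack:** both vials are still in place and the middle hole is empty.

- **Not checked directly:** the standard inside the tunnel could not be seen well. A steady upward force of about 5 N on the tool remained while gripping the handle. I did not release and re-grip to confirm the ball's centring.

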